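Release the latched channel key of a clotting analyser

TASK

One of the four identical channel keys on the front of the small analyser has been left latched down. Feel for it by tapping the keys lightly with a fingertip (the latched one does not give), then press that key firmly until it lets go and comes back up. Do not press any other key home, leave the vials and everything else standing where they are, and finish with the hand clear.

Things in the scene. Friction and masses are not known exactly. Their poses are not given: they have to be found in the camera images.
- unit: small clotting analyser, a white box fixed on the table, 175 mm deep (own x), 250 mm wide (own y), deck at 70 mm height. Origin: centre of its underside on the table; own x points from its front edge (towards the robot) to its back, own z up. Near the front edge of the deck stands a row of four identical square grey keys along own y
- seat_1 (a point): key 1 (own +y end of the row, the robot's left): a point fixed on the analyser where the centre of the key's top lies when that key is fully up: 82 mm over the table, 12 mm over the deck. Same for seats 2 to 4. Caps are 26 x 26 mm, 48 mm centre to centre, and move straight down; all stop hard at 11 mm down
- seat_2 (a point): the same point for key 2. A FREE key (three of the four) yields from 1 N and gives softly, 0.4 N per mm, to 6 mm down at about 3.4 N. There a stiffer step begins that needs about 9 N; beyond it, at 7 mm and about 10 N, the key is pressed home and starts its channel. Let go, it springs back
- seat_3 (a point): the same point for key 3. The LATCHED key (any one of the four) has its top 3 mm under its seat point and does not give under a light tap, up to about 10 N. Pushed on, to about 15 N, it goes 5 to 6 mm further (8 to 9 mm under the seat point), lets go, and follows the finger up to the height of the others
- seat_4 (a point): the same point for key 4 (own -y end of the row). The seat points do not move with the keys
- catch (a joint): hidden catch inside the analyser that holds the latched key, wherever that is: 0 m (0 to 0.001) while it holds; swings out to 0.010 m and stays out once the key has been pressed and has let go
- switch_a (a joint): hidden start switch under one of the three free keys (which one is not told): 0 m at rest, grows to 0.005 m as that key is pressed home; a channel starts at 0.001 m
- switch_b (a joint): hidden start switch under one of the three free keys (which one is not told): 0 m at rest, grows to 0.005 m as that key is pressed home; a channel starts at 0.001 m
- switch_c (a joint): hidden start switch under one of the three free keys (which one is not told): 0 m at rest, grows to 0.005 m as that key is pressed home; a channel starts at 0.001 m
- vial_a: reagent vial with a screw cap, 24 mm across, 45 mm tall, 30 g, loose, standing on the analyser's deck about 100 mm behind the key row. Origin: centre of its underside
- vial_b: a second, equal reagent vial, also loose on the deck behind the keys. Origin: centre of its underside
- cap_a: red tube cap, 17 mm across, 15 mm tall, loose on the table in front of the analyser. Origin: centre of its underside
- cap_b: a second, equal red tube cap. Origin: centre of its underside
- cup: specimen cup with a lid, 60 mm across, 65 mm tall, 110 g, loose, beside the analyser on its key-1 side. Origin: centre of its underside
- tipbox: box of pipette tips with a clear lid, 120 x 85 x 62 mm, 250 g, loose, beside the analyser on its key-4 side. Origin: centre of its underside
- scanner: hand-held barcode scanner lying on the table, about 190 x 62 x 32 mm, 200 g. Origin: on its underside, near the middle

How it is judged:
By the outcome, as a careful person would: the job done as asked, in the order asked, and still so for the second after the job is handed in, with the robot touching nothing.
It also fails if it takes over 46 s, if anything falls off the work surface, if the arm or the gripper's body presses on something with over 40 N, if the wrist force passes 120 N, or if a joint passes its speed limit or range.

ROBOT

A 6-joint arm with a two-finger parallel gripper is mounted at the origin on the work surface. World frame = base frame: x ahead of the robot, y to its left, z up, the work surface at z = 0. Lengths are in m, angles in rad, forces in N, time in s.
With the tool pointing down it reaches from about 0.35 to 0.85 m from the base axis. Payload 8.1 kg.
Tool frame: the origin (TCP) lies midway between the tips of the shut fingers; the grasp point (between the pads) lies 19 mm behind it (robot.tcp_to_grasp is the distance from the TCP to the grasp point, in m); z points along the fingers, y is the direction in which the jaws open and shut (so a half turn about z gives the same grasp; the last joint's range is limited). The gripper opens to 93 mm and grips with 3 to 60 N. Pads are 15 mm wide; open, the fingers measure 128 mm over their backs; the gripper's body (75 mm by 188 mm) begins 65 mm behind the grasp point.
Start: joints at [-1.359, 0.13, 1.488, -0, 1.523, -0.085], TCP at [0.175, -0.574, 0.219] pointing down, gripper open.
Joint ranges: [-2.96, 2.96], [-0.89, 2.26], [0.02, 2.5], [-1.34, 4.48], [0, 2.73], [-2.66, 2.66]. Speed limits (rad/s): [2.39, 2.39, 2.79, 3.14, 3.14, 3.14].

INTERFACE

Orientations are given as a rotation vector (axis times angle).
In Python, from plant import robot gives the robot as it stands.
- The arm moves only by the tool send_rows, never from a script. Its argument "series" is a list of rows, each an object of numbers: "wx", "wy", "wz": the turn, a rotation vector about the world's x, y, z in rad; "dx", "dy", "dz": the shift along the world's x, y, z in cm; "fingers": the closure in counts, from 0 (fully open) to 255 (shut). In form: [{"wx": .., "wy": .., "wz": .., "dx": .., "dy": .., "dz": .., "fingers": ..}, ...]. A call has 1 to 20 rows; each row shifts and turns the pose as measured when the row begins; what a row does not reach is not made up. A row lasts 1/12 s, in which the tool goes at most 41.7 mm and 7.16 degrees, less where a joint would pass 70% of its speed; a pose out of reach is approached as far as the arm can. A call is refused whole if a number of a shift passes 4.17 or a number of a turn 0.125, either way. A call with a gripper value outside its range is refused whole. The fingers move at their own pace and stop on an object; "newtons" is the grip in N (left out, the last holds). Time passes only in rows, so rows that do not move let the fingers close. It gives the time, the measured TCP pose, the force and the opening at its end, in the units of the state.
- robot.read_state(): the state, without advancing time (a new reading comes with each control period).
- robot.read_camera(name): name is "scene" or "top"; returns the picture (480x640x3 uint8, red, green, blue); there is no depth.
- robot.camera_info(name): a dict with "intrinsics" (3x3 intrinsics, pixels), "k1" (the pictures are not rectified: a ray, as slopes to the right and down, at radius r is drawn at 1 + k1 r^2 times it, then the intrinsics apply), "extrinsics" (4x4, takes a point from world to camera coordinates). Camera axes: x right, y up, looking along -z (the intrinsics and any distortion apply to the point x, -y, -z); pixel columns grow to the right and rows downward; lengths in m; the calibration is good to about 2 mm. A picture is of the moment at which its call begins. camera_info takes no time and is no camera call.
- robot.close_job(): hands the job in, once; it reports no verdict.
The state is a dict: "t": time; "q": joint angles; "dq": joint speeds; "joint_torque": joint torques, N m; "tool_pos": TCP position; "orientation": TCP orientation; "force": force on the tool from outside, world axes, zero at the start; "wrist_torque": the same for the moment, N m; "opening": finger opening in m.
Only numpy, scipy, OpenCV 4.12 (cv2) and the standard library are available. Lean on these libraries where they do the work, as an engineer would, in place of code of your own. Each camera call takes 0.05 s, during which the arm holds its last target.

## Working session

There is one attempt and no reset: what is moved stays moved. The work goes in short steps, Python scripts to look and compute and a tool call to move; the robot and the scene stay as the last step left them, time stands still between calls to the robot, and variables do not carry over. Pictures are saved under pics/ and viewed, and the job is handed in when it is done.

Besides the shell and the picture viewer there is one more tool, called after "Emit:" as a command line: name --argument value ..., lists and objects as JSON in quotes. send_rows: Moves the arm, as the interface text tells. Its arguments: {"type":"object","properties":{"series":{"type":"array","items":{"type":"object","properties":{"wx":{"type":"number"},"wy":{"type":"number"},"wz":{"type":"number"},"dx":{"type":"number"},"dy":{"type":"number"},"dz":{"type":"number"},"fingers":{"type":"number"}}}},"newtons":{"type":"number"}},"required":["series"]}

```bash
mkdir -p pics
python3 - <<'E'
from plant import robot
import cv2
s=robot.read_state();print(s)
for n in("scene","top"):
    im=robot.read_camera(n);cv2.imwrite(f"pics/{n}0.png",im[:,:,::-1]);i=robot.camera_info(n);print(n,i)
E
```

```text
{'t': 0.0, 'q': array([-1.35939793e+00,  1.31135977e-01,  1.48929367e+00, -5.22370581e-06,
        1.52302849e+00, -8.53802847e-02]), 'dq': array([-0.00143027,  0.00052246,  0.00028286,  0.00137826, -0.00016835,
        0.00013038]), 'joint_torque': array([-3.75878917e-04, -5.59847510e+01, -4.91760635e+01,  7.66359223e-02,
        3.53684183e-02, -1.58657899e-04]), 'tool_pos': array([ 0.17537178, -0.57318405,  0.21759462]), 'orientation': array([-3.10522702e+00, -4.64195104e-01,  1.92578340e-04]), 'force': array([ 0.47991243,  1.02120569, -0.36716926]), 'wrist_torque': array([-0.0300718 , -0.00579356, -0.0065825 ]), 'opening': 0.09311533473307929}
scene {'intrinsics': array([[599.8820079 ,   0.        , 320.20299554],
       [  0.        , 599.8820079 , 250.04236344],
       [  0.        ,   0.        ,   1.        ]]), 'k1': -0.14059017997517034, 'extrinsics': array([[ 0.1059216 ,  0.99429537,  0.0125434 , -0.14090093],
       [-0.60267262,  0.05415859,  0.79614858,  0.30892212],
       [ 0.79092751, -0.0918889 ,  0.60497115, -1.6702296 ],
       [ 0.        ,  0.        ,  0.        ,  1.        ]])}
top {'intrinsics': array([[563.25705466,   0.        , 326.95059652],
       [  0.        , 563.25705466, 245.45863272],
       [  0.        ,   0.        ,   1.        ]]), 'k1': -0.005065110456555706, 'extrinsics': array([[ 0.02777025, -0.99914482,  0.03063388,  0.06508998],
       [ 0.99073872,  0.03158551,  0.13205733, -0.57809033],
       [-0.13291199,  0.02668291,  0.9907686 , -1.05736083],
       [ 0.        ,  0.        ,  0.        ,  1.        ]])}
```

View pics/scene0.png

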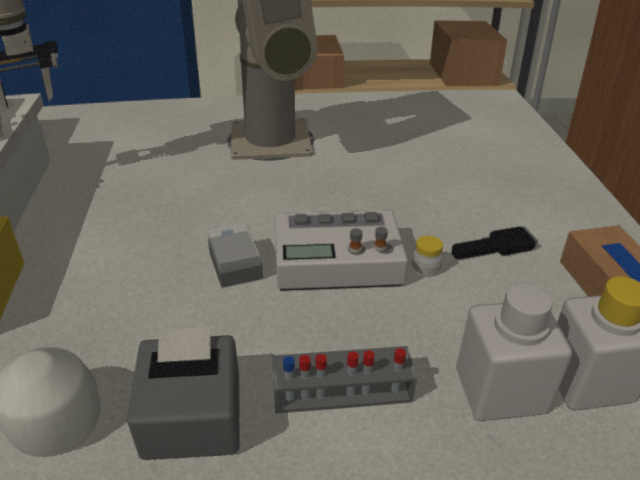

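View pics/top0.png

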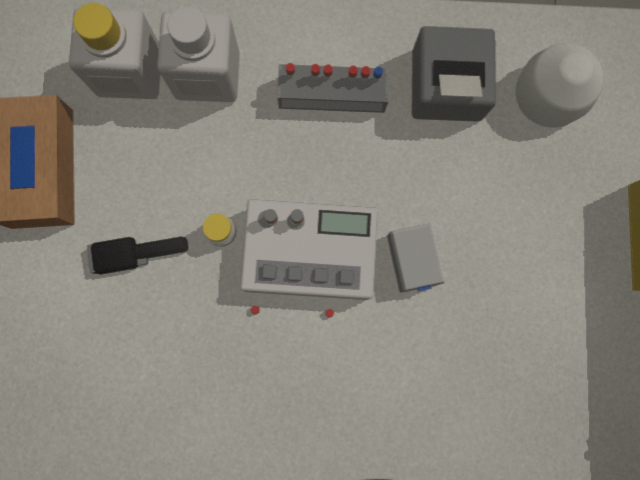

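The top view shows the key row on the analyser, from (269,271) to (347,277), with key 1 at the left. The vials are at (270,216) and (297,216), and the red caps on the table at (255,310) and (329,313). Next I'll zoom in on the keys and measure them.

```bash
cat > h.py <<'E'
import numpy as np,cv2
from plant import robot
def ray(n,uv,z):
    i=robot.camera_info(n);K=i["intrinsics"];E=i["extrinsics"]
    p=cv2.undistortPoints(np.array(uv,float).reshape(-1,1,2),K,np.array([i["k1"],0,0,0,0.])).reshape(-1,2)
    d=np.c_[p[:,0],-p[:,1],-np.ones(len(p))]@E[:3,:3]
    c=-E[:3,:3].T@E[:3,3]
    return c+d*((z-c[2])/d[:,2])[:,None]
def px(n,P):
    i=robot.camera_info(n);K=i["intrinsics"];E=i["extrinsics"]
    q=np.atleast_2d(P)@E[:3,:3].T+E[:3,3];q=q*[1,-1,-1]
    return cv2.projectPoints(q,np.zeros(3),np.zeros(3),K,np.array([i["k1"],0,0,0,0.]))[0].reshape(-1,2)
E
python3 - <<'E'
from h import *
im=cv2.imread("pics/top0.png");c=im[195:305,235:385];cv2.imwrite("pics/zt.png",cv2.resize(c,None,fx=5.3,fy=5.3,interpolation=cv2.INTER_CUBIC))
im=cv2.imread("pics/scene0.png");c=im[205:290,265:410];cv2.imwrite("pics/zs.png",cv2.resize(c,None,fx=5.5,fy=5.5,interpolation=cv2.INTER_CUBIC))
E
```

```text
(no output)
```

View pics/zt.png

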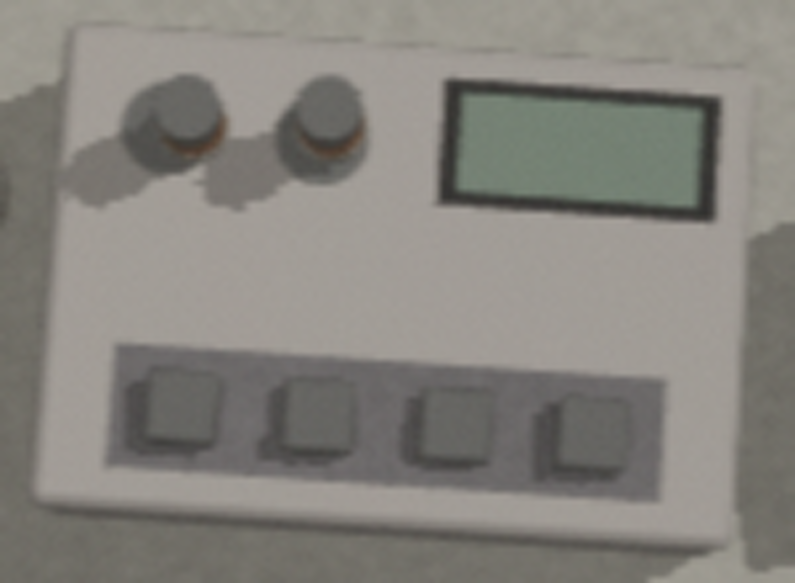

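View pics/zs.png

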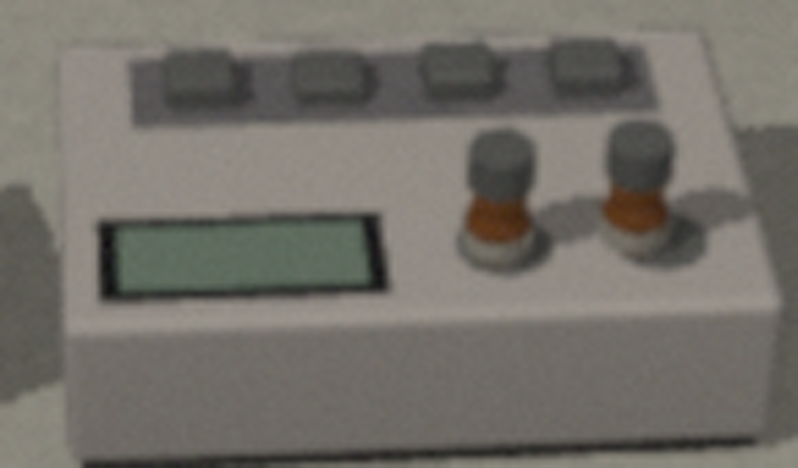

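Run:
```python
from h import *
f=lambda L:np.array(L,float)/5.3+[235,195]-0.4
k=ray("top",f([(186,407),(320,414),(458,427),(594,433)]),.082)
print("keys",k.round(4))
pn=ray("top",f([(117,344),(665,380),(658,502),(106,466)]),.070);print("panel",pn.round(4),pn.mean(0))
dk=ray("top",f([(75,27),(748,68),(727,548),(37,502)]),.070);print("deck",dk.round(4))
s=ray("scene",np.array([(198,65),(330,67),(458,59),(585,57)])/5.5+[265,205]-.4,.082);print("scene keys(4..1)",s.round(4))
print(np.diff(k,axis=0))
print(np.linalg.norm(k[3]-k[0]))
v=k[0]-k[3];print("yaw",np.arctan2(-v[0],v[1])); v=pn[0]-pn[1];print(np.arctan2(-v[0],v[1]));
print(np.cov(0,0).shape, robot.read_state()["force"])
```

```text
keys [[0.5182 0.1879 0.082 ]
 [0.5172 0.1412 0.082 ]
 [0.5141 0.0929 0.082 ]
 [0.5135 0.0454 0.082 ]]
panel [[0.5408 0.214  0.07  ]
 [0.534  0.0198 0.07  ]
 [0.4907 0.0214 0.07  ]
 [0.4976 0.2159 0.07  ]] [0.51579724 0.11779403 0.07      ]
deck [[ 0.6544  0.234   0.07  ]
 [ 0.6476 -0.0078  0.07  ]
 [ 0.4753 -0.0032  0.07  ]
 [ 0.4843  0.2394  0.07  ]]
scene keys(4..1) [[0.5115 0.0461 0.082 ]
 [0.5171 0.0946 0.082 ]
 [0.5159 0.1426 0.082 ]
 [0.5187 0.1901 0.082 ]]
[[-0.00102539 -0.04669242  0.        ]
 [-0.00308404 -0.04824594  0.        ]
 [-0.00066292 -0.04757066  0.        ]]
0.1425889014140178
yaw -0.033475533294416056
-0.03501747547407587
(2, 2) [-0.70020623 -0.19540589  0.17045947]<stdin>:11: RuntimeWarning: Degrees of freedom <= 0 for slice
  c *= np.true_divide(1, fact)
  c *= np.true_divide(1, fact)
```

Emit:
send_rows --series '[{"dx": 1.9, "dy": 3.7, "fingers": 255, "wz": -0.06}, {"dx": 1.9, "dy": 3.7, "fingers": 255, "wz": -0.06}, {"dx": 1.9, "dy": 3.7, "fingers": 255, "wz": -0.06}, {"dx": 1.9, "dy": 3.7, "fingers": 255, "wz": -0.06}, {"dx": 1.9, "dy": 3.7, "fingers": 255, "wz": -0.06}, {"dx": 1.9, "dy": 3.7, "fingers": 255, "wz": -0.03}, {"dx": 1.9, "dy": 3.7, "fingers": 255}, {"dx": 1.9, "dy": 3.7, "fingers": 255}, {"dx": 1.9, "dy": 3.7, "fingers": 255}, {"dx": 1.9, "dy": 3.7, "fingers": 255}, {"dx": 1.9, "dy": 3.7, "fingers": 255}, {"dx": 1.9, "dy": 3.7, "fingers": 255}, {"dx": 1.9, "dy": 3.7, "fingers": 255}, {"dx": 1.9, "dy": 3.7, "fingers": 255}, {"dx": 1.9, "dy": 3.7, "fingers": 255}, {"dx": 1.9, "dy": 3.7, "fingers": 255}, {"dx": 1.9, "dy": 3.7, "fingers": 255}]' --newtons 20

```text
schema error: expected keys wx, wy, wz, dx, dy, dz, fingers
```

All of the keys are required in every row.

Emit:
send_rows --series '[{"wx": 0, "wy": 0, "wz": -0.06, "dx": 1.9, "dy": 3.7, "dz": 0, "fingers": 255}, {"wx": 0, "wy": 0, "wz": -0.06, "dx": 1.9, "dy": 3.7, "dz": 0, "fingers": 255}, {"wx": 0, "wy": 0, "wz": -0.06, "dx": 1.9, "dy": 3.7, "dz": 0, "fingers": 255}, {"wx": 0, "wy": 0, "wz": -0.06, "dx": 1.9, "dy": 3.7, "dz": 0, "fingers": 255}, {"wx": 0, "wy": 0, "wz": -0.06, "dx": 1.9, "dy": 3.7, "dz": 0, "fingers": 255}, {"wx": 0, "wy": 0, "wz": -0.03, "dx": 1.9, "dy": 3.7, "dz": 0, "fingers": 255}, {"wx": 0, "wy": 0, "wz": 0, "dx": 1.9, "dy": 3.7, "dz": 0, "fingers": 255}, {"wx": 0, "wy": 0, "wz": 0, "dx": 1.9, "dy": 3.7, "dz": 0, "fingers": 255}, {"wx": 0, "wy": 0, "wz": 0, "dx": 1.9, "dy": 3.7, "dz": 0, "fingers": 255}, {"wx": 0, "wy": 0, "wz": 0, "dx": 1.9, "dy": 3.7, "dz": 0, "fingers": 255}, {"wx": 0, "wy": 0, "wz": 0, "dx": 1.9, "dy": 3.7, "dz": 0, "fingers": 255}, {"wx": 0, "wy": 0, "wz": 0, "dx": 1.9, "dy": 3.7, "dz": 0, "fingers": 255}, {"wx": 0, "wy": 0, "wz": 0, "dx": 1.9, "dy": 3.7, "dz": 0, "fingers": 255}, {"wx": 0, "wy": 0, "wz": 0, "dx": 1.9, "dy": 3.7, "dz": 0, "fingers": 255}, {"wx": 0, "wy": 0, "wz": 0, "dx": 1.9, "dy": 3.7, "dz": 0, "fingers": 255}, {"wx": 0, "wy": 0, "wz": 0, "dx": 1.9, "dy": 3.7, "dz": 0, "fingers": 255}]' --newtons 20

```text
t: 1.43
tool_pos: [0.4679, 0.0235, 0.2076]
orientation: [-3.128, 0.1, 0.006]
force: [0.6, -1.2, -0.4]
opening: 0.0005
```

Emit:
send_rows --series '[{"wx": 0, "wy": 0, "wz": 0.03, "dx": 2.3, "dy": 1.1, "dz": -2, "fingers": 255}, {"wx": 0, "wy": 0, "wz": 0, "dx": 2.3, "dy": 1.1, "dz": -2, "fingers": 255}, {"wx": 0, "wy": 0, "wz": 0, "dx": 0, "dy": 0, "dz": -2.5, "fingers": 255}, {"wx": 0, "wy": 0, "wz": 0, "dx": 0, "dy": 0, "dz": -2.5, "fingers": 255}, {"wx": 0, "wy": 0, "wz": 0, "dx": 0, "dy": 0, "dz": -1.5, "fingers": 255}, {"wx": 0, "wy": 0, "wz": 0, "dx": 0, "dy": 0, "dz": 0, "fingers": 255}, {"wx": 0, "wy": 0, "wz": 0, "dx": 0, "dy": 0, "dz": 0, "fingers": 255}]'

```text
t: 2.02
tool_pos: [0.5168, 0.0579, 0.097]
orientation: [-3.127, 0.03, 0.006]
force: [0.3, 0.7, 0.6]
opening: 0.0004
```

Emit:
send_rows --series '[{"wx": 0, "wy": 0, "wz": 0.02, "dx": -0.3, "dy": -1.2, "dz": 0, "fingers": 255}, {"wx": 0, "wy": 0, "wz": 0, "dx": 0, "dy": 0, "dz": 0, "fingers": 255}]'

```text
t: 2.18
tool_pos: [0.5134, 0.0458, 0.0978]
orientation: [-3.127, -0.002, 0.008]
force: [-0.3, -0.4, 0.0]
opening: 0.0004
```

Run:
```python
from h import *
print(robot.read_state())
im=robot.read_camera("scene")[:,:,::-1].copy();cv2.imwrite("pics/s1.png",cv2.resize(im[120:290,240:430],None,fx=4,fy=3.5))
```

```text
{'t': 2.1833, 'q': array([-2.11674501e-02, -1.46174699e-03,  1.85194429e+00,  1.49869893e-02,
        1.29644991e+00,  1.54393701e+00]), 'dq': array([ 0.03654741,  0.00051723, -0.02228417,  0.02390522,  0.00339044,
        0.07877095]), 'joint_torque': array([ -0.11123106, -45.73030829, -45.73797584,   0.15317343,
        -0.09408189,  -0.78665446]), 'tool_pos': array([0.51343148, 0.04578822, 0.09781253]), 'orientation': array([-3.12704225e+00, -2.49074200e-03,  7.80528776e-03]), 'force': array([-0.30999126, -0.42900703,  0.02213402]), 'wrist_torque': array([-0.01576804,  0.00661738,  0.00714484]), 'opening': 0.00039482501896856534}
```

View pics/s1.png

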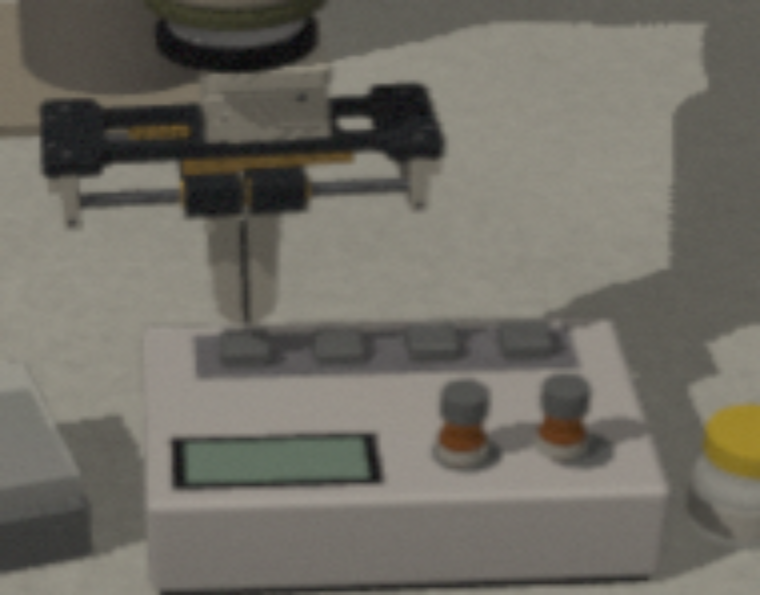

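The fingertip hangs above key 4 (picture 245,325). Key 3 (340,345) looks a bit lower than the others. I'll tap from key 4.

Emit:
send_rows --series '[{"wx": 0, "wy": 0, "wz": 0, "dx": 0, "dy": 0, "dz": -1.2, "fingers": 255}, {"wx": 0, "wy": 0, "wz": 0, "dx": 0, "dy": 0, "dz": 0, "fingers": 255}, {"wx": 0, "wy": 0, "wz": 0, "dx": 0, "dy": 0, "dz": 0, "fingers": 255}]'

```text
t: 2.48
tool_pos: [0.5163, 0.0469, 0.0884]
orientation: [-3.126, 0.005, -0.003]
force: [1.3, 0.9, 0.4]
opening: 0.0005
```

Emit:
send_rows --series '[{"wx": 0, "wy": 0, "wz": 0, "dx": 0, "dy": 0, "dz": -0.2, "fingers": 255}, {"wx": 0, "wy": 0, "wz": 0, "dx": 0, "dy": 0, "dz": 0, "fingers": 255}]'

```text
t: 2.65
tool_pos: [0.5166, 0.0473, 0.0866]
orientation: [-3.126, 0.005, -0.004]
force: [-0.3, -0.4, -0.4]
opening: 0.0004
```

Emit:
send_rows --series '[{"wx": 0, "wy": 0, "wz": 0, "dx": 0, "dy": 0, "dz": -0.2, "fingers": 255}, {"wx": 0, "wy": 0, "wz": 0, "dx": 0, "dy": 0, "dz": 0, "fingers": 255}]'

```text
t: 2.82
tool_pos: [0.5168, 0.0476, 0.0846]
orientation: [-3.126, 0.005, -0.004]
force: [0.5, 0.2, -0.6]
opening: 0.0004
```

Emit:
send_rows --series '[{"wx": 0, "wy": 0, "wz": 0, "dx": -0.2, "dy": -0.2, "dz": -0.2, "fingers": 255}, {"wx": 0, "wy": 0, "wz": 0, "dx": 0, "dy": 0, "dz": 0, "fingers": 255}]'

```text
t: 2.98
tool_pos: [0.5148, 0.0456, 0.0826]
orientation: [-3.126, 0.004, -0.005]
force: [-0.4, 0.3, 0.1]
opening: 0.0007
```

Emit:
send_rows --series '[{"wx": 0, "wy": 0, "wz": 0, "dx": 0, "dy": 0, "dz": -0.1, "fingers": 255}, {"wx": 0, "wy": 0, "wz": 0, "dx": 0, "dy": 0, "dz": 0, "fingers": 255}]'

```text
t: 3.15
tool_pos: [0.5149, 0.0455, 0.0817]
orientation: [-3.125, 0.005, -0.006]
force: [0.3, -0.5, 0.5]
opening: 0.0005
```

Emit:
send_rows --series '[{"wx": 0, "wy": 0, "wz": 0, "dx": 0, "dy": 0, "dz": -0.1, "fingers": 255}, {"wx": 0, "wy": 0, "wz": 0, "dx": 0, "dy": 0, "dz": 0, "fingers": 255}]'

```text
t: 3.32
tool_pos: [0.515, 0.0455, 0.0808]
orientation: [-3.125, 0.005, -0.006]
force: [-0.2, 0.5, 1.2]
opening: 0.0005
```

Emit:
send_rows --series '[{"wx": 0, "wy": 0, "wz": 0, "dx": 0, "dy": 0, "dz": -0.1, "fingers": 255}, {"wx": 0, "wy": 0, "wz": 0, "dx": 0, "dy": 0, "dz": 0, "fingers": 255}]'

```text
t: 3.48
tool_pos: [0.5151, 0.0455, 0.0799]
orientation: [-3.126, 0.005, -0.006]
force: [-0.5, 0.5, 2.5]
opening: 0.0003
```

Emit:
send_rows --series '[{"wx": 0, "wy": 0, "wz": 0, "dx": 0, "dy": 0, "dz": -0.1, "fingers": 255}, {"wx": 0, "wy": 0, "wz": 0, "dx": 0, "dy": 0, "dz": 0, "fingers": 255}]'

```text
t: 3.65
tool_pos: [0.5151, 0.0455, 0.079]
orientation: [-3.126, 0.005, -0.006]
force: [-0.6, 0.1, 1.4]
opening: 0.0006
```

Emit:
send_rows --series '[{"wx": 0, "wy": 0, "wz": 0, "dx": 0, "dy": 0, "dz": -0.1, "fingers": 255}, {"wx": 0, "wy": 0, "wz": 0, "dx": 0, "dy": 0, "dz": 0, "fingers": 255}]'

```text
t: 3.82
tool_pos: [0.5151, 0.0455, 0.078]
orientation: [-3.126, 0.005, -0.006]
force: [0.2, 0.3, 2.0]
opening: 0.0005
```

Emit:
send_rows --series '[{"wx": 0, "wy": 0, "wz": 0, "dx": 0, "dy": 0, "dz": 1.5, "fingers": 255}, {"wx": 0, "wy": 0, "wz": 0, "dx": 0.1, "dy": 4.0, "dz": 0, "fingers": 255}, {"wx": 0, "wy": 0, "wz": 0, "dx": 0, "dy": 0, "dz": 0, "fingers": 255}, {"wx": 0, "wy": 0, "wz": 0, "dx": 0, "dy": 0, "dz": 0, "fingers": 255}]'

```text
t: 4.15
tool_pos: [0.5163, 0.0863, 0.0929]
orientation: [-3.125, 0.007, -0.006]
force: [0.5, -0.0, 0.3]
opening: 0.0002
```

Key 4 gives softly (about 2 N at 78 mm), so it is free. Next is key 3, at (0.515, 0.0935).

Emit:
send_rows --series '[{"wx": 0, "wy": 0, "wz": 0, "dx": -0.2, "dy": 0.7, "dz": -0.9, "fingers": 255}, {"wx": 0, "wy": 0, "wz": 0, "dx": 0, "dy": 0, "dz": 0, "fingers": 255}, {"wx": 0, "wy": 0, "wz": 0, "dx": 0, "dy": 0, "dz": 0, "fingers": 255}]'

```text
t: 4.4
tool_pos: [0.5136, 0.0941, 0.0821]
orientation: [-3.125, 0.006, -0.005]
force: [0.2, -0.7, 0.3]
opening: 0.0005
```

Emit:
send_rows --series '[{"wx": 0, "wy": 0, "wz": 0, "dx": 0, "dy": 0, "dz": -0.2, "fingers": 255}, {"wx": 0, "wy": 0, "wz": 0, "dx": 0, "dy": 0, "dz": 0, "fingers": 255}]'

```text
t: 4.57
tool_pos: [0.5131, 0.0936, 0.0792]
orientation: [-3.125, 0.007, -0.003]
force: [-0.7, 0.7, 2.1]
opening: 0.0005
```

Emit:
send_rows --series '[{"wx": 0, "wy": 0, "wz": 0, "dx": 0, "dy": 0, "dz": -0.1, "fingers": 255}, {"wx": 0, "wy": 0, "wz": 0, "dx": 0, "dy": 0, "dz": 0, "fingers": 255}]'

```text
t: 4.73
tool_pos: [0.5135, 0.0934, 0.0792]
orientation: [-3.124, 0.009, -0.004]
force: [-1.7, 1.0, 1.1]
opening: 0.0003
```

Emit:
send_rows --series '[{"wx": 0, "wy": 0, "wz": 0, "dx": 0, "dy": 0, "dz": -0.1, "fingers": 255}, {"wx": 0, "wy": 0, "wz": 0, "dx": 0, "dy": 0, "dz": 0, "fingers": 255}]'

```text
t: 4.9
tool_pos: [0.514, 0.0931, 0.0793]
orientation: [-3.124, 0.01, -0.005]
force: [-0.2, 0.8, 0.9]
opening: 0.0006
```

Key 3 stops at 79.2 mm and does not give, so it looks like the latched one. Before pressing it I'll tap keys 1 and 2 too.

Emit:
send_rows --series '[{"wx": 0, "wy": 0, "wz": 0, "dx": 0, "dy": 0, "dz": -0.2, "fingers": 255}]'

```text
t: 4.98
tool_pos: [0.5145, 0.0929, 0.0782]
orientation: [-3.124, 0.011, -0.007]
force: [-5.7, 1.2, 11.7]
opening: 0.0006
```

Emit:
send_rows --series '[{"wx": 0, "wy": 0, "wz": 0, "dx": 0, "dy": 0, "dz": 1.5, "fingers": 255}, {"wx": 0, "wy": 0, "wz": 0, "dx": 0.1, "dy": 4.0, "dz": 0, "fingers": 255}, {"wx": 0, "wy": 0, "wz": 0, "dx": 0, "dy": 0, "dz": 0, "fingers": 255}, {"wx": 0, "wy": 0, "wz": 0, "dx": 0, "dy": 0, "dz": 0, "fingers": 255}]'

```text
t: 5.32
tool_pos: [0.516, 0.1324, 0.0931]
orientation: [-3.124, 0.016, -0.007]
force: [0.4, -0.2, 0.8]
opening: 0.0008
```

Emit:
send_rows --series '[{"wx": 0, "wy": 0, "wz": 0, "dx": 0, "dy": 0.9, "dz": -0.9, "fingers": 255}, {"wx": 0, "wy": 0, "wz": 0, "dx": 0, "dy": 0, "dz": 0, "fingers": 255}, {"wx": 0, "wy": 0, "wz": 0, "dx": 0, "dy": 0, "dz": 0, "fingers": 255}]'

```text
t: 5.57
tool_pos: [0.5155, 0.1416, 0.082]
orientation: [-3.124, 0.016, -0.006]
force: [1.2, -0.0, 0.6]
opening: 0.0007
```

Emit:
send_rows --series '[{"wx": 0, "wy": 0, "wz": 0, "dx": 0, "dy": 0, "dz": -0.1, "fingers": 255}, {"wx": 0, "wy": 0, "wz": 0, "dx": 0, "dy": 0, "dz": 0, "fingers": 255}]'

```text
t: 5.73
tool_pos: [0.5151, 0.1412, 0.0801]
orientation: [-3.124, 0.017, -0.004]
force: [0.6, 0.7, 2.0]
opening: 0.0004
```

Emit:
send_rows --series '[{"wx": 0, "wy": 0, "wz": 0, "dx": 0, "dy": 0, "dz": -0.1, "fingers": 255}, {"wx": 0, "wy": 0, "wz": 0, "dx": 0, "dy": 0, "dz": 0, "fingers": 255}]'

```text
t: 5.9
tool_pos: [0.5153, 0.1408, 0.0791]
orientation: [-3.124, 0.018, -0.004]
force: [-0.1, 0.9, 2.1]
opening: 0.0007
```

Emit:
send_rows --series '[{"wx": 0, "wy": 0, "wz": 0, "dx": 0, "dy": 0, "dz": -0.1, "fingers": 255}, {"wx": 0, "wy": 0, "wz": 0, "dx": 0, "dy": 0, "dz": 0, "fingers": 255}]'

```text
t: 6.07
tool_pos: [0.5154, 0.1406, 0.0784]
orientation: [-3.124, 0.019, -0.005]
force: [-1.0, 1.2, 2.5]
opening: -0.0
```

Key 2 gives softly, so it is free. Now key 1, at (0.5185, 0.1895).

Emit:
send_rows --series '[{"wx": 0, "wy": 0, "wz": 0, "dx": 0, "dy": 0, "dz": 1.5, "fingers": 255}, {"wx": 0, "wy": 0, "wz": 0, "dx": 0.2, "dy": 4.0, "dz": 0, "fingers": 255}, {"wx": 0, "wy": 0, "wz": 0, "dx": 0, "dy": 0.8, "dz": 0, "fingers": 255}, {"wx": 0, "wy": 0, "wz": 0, "dx": 0, "dy": 0, "dz": 0, "fingers": 255}, {"wx": 0, "wy": 0, "wz": 0, "dx": 0, "dy": 0, "dz": 0, "fingers": 255}]'

```text
t: 6.48
tool_pos: [0.5173, 0.188, 0.0932]
orientation: [-3.125, 0.023, -0.003]
force: [-0.2, 0.2, -0.4]
opening: 0.0005
```

Emit:
send_rows --series '[{"wx": 0, "wy": 0, "wz": 0, "dx": 0, "dy": 0, "dz": -0.9, "fingers": 255}, {"wx": 0, "wy": 0, "wz": 0, "dx": 0, "dy": 0, "dz": 0, "fingers": 255}, {"wx": 0, "wy": 0, "wz": 0, "dx": 0, "dy": 0, "dz": 0, "fingers": 255}]'

```text
t: 6.73
tool_pos: [0.5167, 0.1862, 0.0823]
orientation: [-3.126, 0.023, -0.001]
force: [0.5, 0.3, 1.3]
opening: 0.0007
```

Emit:
send_rows --series '[{"wx": 0, "wy": 0, "wz": 0, "dx": 0, "dy": 0, "dz": -0.1, "fingers": 255}, {"wx": 0, "wy": 0, "wz": 0, "dx": 0, "dy": 0, "dz": 0, "fingers": 255}]'

```text
t: 6.9
tool_pos: [0.5164, 0.1852, 0.0805]
orientation: [-3.127, 0.025, 0.001]
force: [0.1, 0.9, 1.8]
opening: 0.0004
```

Emit:
send_rows --series '[{"wx": 0, "wy": 0, "wz": 0, "dx": 0, "dy": 0, "dz": -0.1, "fingers": 255}, {"wx": 0, "wy": 0, "wz": 0, "dx": 0, "dy": 0, "dz": 0, "fingers": 255}]'

```text
t: 7.07
tool_pos: [0.5166, 0.1849, 0.0797]
orientation: [-3.126, 0.027, 0.0]
force: [-1.2, 0.6, 0.8]
opening: 0.0003
```

Emit:
send_rows --series '[{"wx": 0, "wy": 0, "wz": 0, "dx": 0, "dy": 0, "dz": -0.1, "fingers": 255}, {"wx": 0, "wy": 0, "wz": 0, "dx": 0, "dy": 0, "dz": 0, "fingers": 255}]'

```text
t: 7.23
tool_pos: [0.5167, 0.1849, 0.079]
orientation: [-3.126, 0.027, -0.0]
force: [-0.2, 1.0, 2.6]
opening: 0.0005
```

Key 1 is free as well. That leaves key 3, so I'll go back over it at (0.515, 0.0935).

Emit:
send_rows --series '[{"wx": 0, "wy": 0, "wz": 0, "dx": 0, "dy": 0, "dz": 2.0, "fingers": 255}, {"wx": 0, "wy": 0, "wz": 0, "dx": 0, "dy": -3, "dz": 0, "fingers": 255}, {"wx": 0, "wy": 0, "wz": 0, "dx": -0.1, "dy": -3, "dz": 0, "fingers": 255}, {"wx": 0, "wy": 0, "wz": 0, "dx": -0.1, "dy": -2.5, "dz": 0, "fingers": 255}, {"wx": 0, "wy": 0, "wz": 0, "dx": 0, "dy": 0, "dz": 0, "fingers": 255}, {"wx": 0, "wy": 0, "wz": 0, "dx": 0, "dy": 0, "dz": 0, "fingers": 255}]'

```text
t: 7.73
tool_pos: [0.5141, 0.097, 0.0993]
orientation: [-3.128, 0.022, -0.0]
force: [-0.8, 1.0, -0.2]
opening: 0.0007
```

Emit:
send_rows --series '[{"wx": 0, "wy": 0, "wz": 0, "dx": 0.1, "dy": -0.3, "dz": -1.4, "fingers": 255}, {"wx": 0, "wy": 0, "wz": 0, "dx": 0, "dy": 0, "dz": 0, "fingers": 255}, {"wx": 0, "wy": 0, "wz": 0, "dx": 0, "dy": 0, "dz": 0, "fingers": 255}]'

```text
t: 7.98
tool_pos: [0.5156, 0.0947, 0.0856]
orientation: [-3.127, 0.023, -0.002]
force: [-0.3, -0.6, 0.6]
opening: 0.0005
```

Run:
```python
from h import *
im=robot.read_camera("scene")[:,:,::-1].copy();cv2.imwrite("pics/s2.png",cv2.resize(im[120:290,240:430],None,fx=4,fy=3.5))
```

```text
(no output)
```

View pics/s2.png

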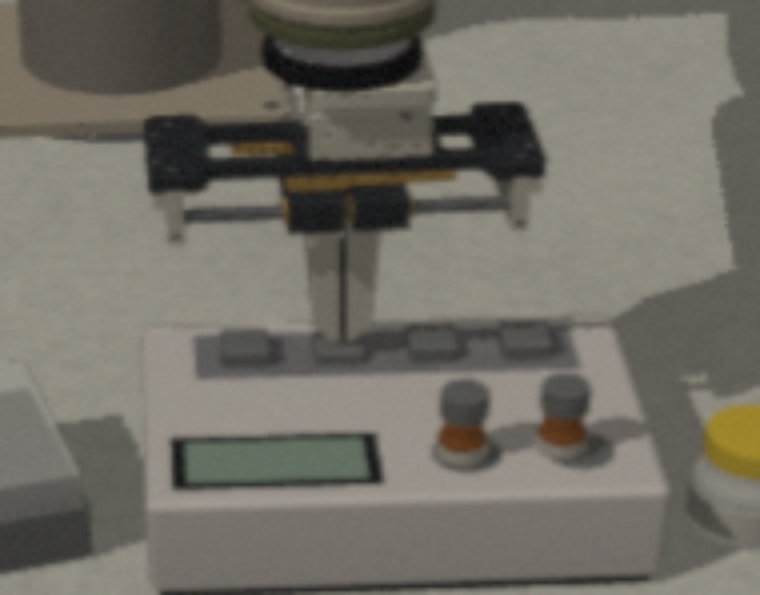

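The fingertip is centred over key 3 (picture 342,338). Now pressing step by step.

Emit:
send_rows --series '[{"wx": 0, "wy": 0, "wz": 0, "dx": 0, "dy": 0, "dz": -0.5, "fingers": 255}, {"wx": 0, "wy": 0, "wz": 0, "dx": 0, "dy": 0, "dz": -0.2, "fingers": 255}, {"wx": 0, "wy": 0, "wz": 0, "dx": 0, "dy": 0, "dz": -0.2, "fingers": 255}]'

```text
t: 8.28
tool_pos: [0.5159, 0.096, 0.0778]
orientation: [-3.128, 0.019, -0.003]
force: [-4.9, -3.5, 12.0]
opening: 0.0005
```

Emit:
send_rows --series '[{"wx": 0, "wy": 0, "wz": 0, "dx": 0, "dy": 0, "dz": -0.3, "fingers": 255}]'

```text
t: 8.37
tool_pos: [0.5162, 0.096, 0.076]
orientation: [-3.129, 0.019, -0.003]
force: [-4.8, -1.9, 12.2]
opening: 0.0006
```

Emit:
send_rows --series '[{"wx": 0, "wy": 0, "wz": 0, "dx": 0, "dy": 0, "dz": -0.3, "fingers": 255}]'

```text
t: 8.45
tool_pos: [0.5164, 0.096, 0.0743]
orientation: [-3.13, 0.018, -0.004]
force: [-8.5, -3.1, 13.9]
opening: 0.0
```

Emit:
send_rows --series '[{"wx": 0, "wy": 0, "wz": 0, "dx": 0, "dy": 0, "dz": -0.3, "fingers": 255}]'

```text
t: 8.53
tool_pos: [0.5166, 0.0961, 0.0728]
orientation: [-3.13, 0.017, -0.004]
force: [-7.9, -0.5, 15.2]
opening: 0.0003
```

Emit:
send_rows --series '[{"wx": 0, "wy": 0, "wz": 0, "dx": -0.1, "dy": 0, "dz": -0.3, "fingers": 255}]'

```text
t: 8.62
tool_pos: [0.5162, 0.0961, 0.0715]
orientation: [-3.131, 0.016, -0.006]
force: [-6.2, -4.4, 16.1]
opening: 0.0004
```

Now at 71.5 mm, close to the hard stop. I'll rise slowly and feel whether the key follows.

Emit:
send_rows --series '[{"wx": 0, "wy": 0, "wz": 0, "dx": 0, "dy": 0, "dz": 0, "fingers": 255}, {"wx": 0, "wy": 0, "wz": 0, "dx": 0, "dy": 0, "dz": 0.3, "fingers": 255}, {"wx": 0, "wy": 0, "wz": 0, "dx": 0, "dy": 0, "dz": 0.3, "fingers": 255}]'

```text
t: 8.87
tool_pos: [0.5168, 0.0963, 0.0812]
orientation: [-3.133, 0.014, -0.007]
force: [0.1, -1.5, 1.2]
opening: 0.0007
```

Emit:
send_rows --series '[{"wx": 0, "wy": 0, "wz": 0, "dx": 0, "dy": 0, "dz": 0.2, "fingers": 255}]'

```text
t: 8.95
tool_pos: [0.5172, 0.0966, 0.084]
orientation: [-3.133, 0.013, -0.009]
force: [0.3, 0.4, -0.0]
opening: 0.0003
```

Emit:
send_rows --series '[{"wx": 0, "wy": 0, "wz": 0, "dx": 0, "dy": 0, "dz": 0.2, "fingers": 255}, {"wx": 0, "wy": 0, "wz": 0, "dx": 0, "dy": 0, "dz": 0, "fingers": 255}]'

```text
t: 9.12
tool_pos: [0.5177, 0.0973, 0.0868]
orientation: [-3.132, 0.012, -0.011]
force: [-0.7, 0.2, 0.0]
opening: 0.0004
```

Contact lasted up to 81 mm, so the key has followed the finger up. Retreating, then a look.

Emit:
send_rows --series '[{"wx": 0, "wy": 0, "wz": 0, "dx": 0, "dy": 0, "dz": 2, "fingers": 255}, {"wx": 0, "wy": 0, "wz": 0, "dx": 0, "dy": 0, "dz": 4, "fingers": 255}, {"wx": 0, "wy": 0, "wz": 0, "dx": 0, "dy": 0, "dz": 4, "fingers": 255}, {"wx": 0, "wy": 0, "wz": 0, "dx": 0, "dy": 0, "dz": 4, "fingers": 255}, {"wx": 0, "wy": 0, "wz": 0, "dx": -1, "dy": -4, "dz": 0, "fingers": 255}, {"wx": 0, "wy": 0, "wz": 0, "dx": -1, "dy": -4, "dz": 0, "fingers": 255}, {"wx": 0, "wy": 0, "wz": 0, "dx": -1, "dy": -4, "dz": 0, "fingers": 255}, {"wx": 0, "wy": 0, "wz": 0, "dx": -1, "dy": -4, "dz": 0, "fingers": 255}, {"wx": 0, "wy": 0, "wz": 0, "dx": -1, "dy": -4, "dz": 0, "fingers": 255}, {"wx": 0, "wy": 0, "wz": 0, "dx": -1, "dy": -4, "dz": 0, "fingers": 255}, {"wx": 0, "wy": 0, "wz": 0, "dx": 0, "dy": -4, "dz": 0, "fingers": 255}, {"wx": 0, "wy": 0, "wz": 0, "dx": 0, "dy": -4, "dz": 0, "fingers": 255}, {"wx": 0, "wy": 0, "wz": 0, "dx": 0, "dy": 0, "dz": 0, "fingers": 255}, {"wx": 0, "wy": 0, "wz": 0, "dx": 0, "dy": 0, "dz": 0, "fingers": 255}]'

```text
t: 10.28
tool_pos: [0.4484, -0.2313, 0.2287]
orientation: [-3.134, -0.002, -0.006]
force: [0.3, 1.4, -0.5]
opening: 0.0003
```

Run:
```python
from h import *
print(robot.read_state()["force"])
a=cv2.imread("pics/scene0.png");im=robot.read_camera("scene")[:,:,::-1].copy()
z=lambda q:cv2.resize(q[205:260,265:410],None,fx=5.5,fy=5.2,interpolation=cv2.INTER_CUBIC)
cv2.imwrite("pics/s3.png",np.vstack([z(a),z(im)]))
t=robot.read_camera("top")[:,:,::-1].copy();cv2.imwrite("pics/t3.png",t)
```

```text
[ 0.29581017  1.3681481  -0.48794659]
```

View pics/s3.png

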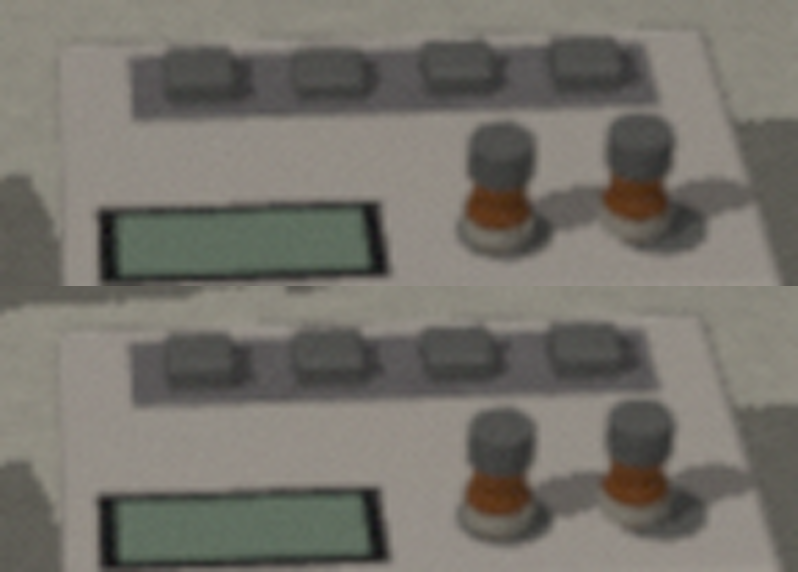

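View pics/t3.png

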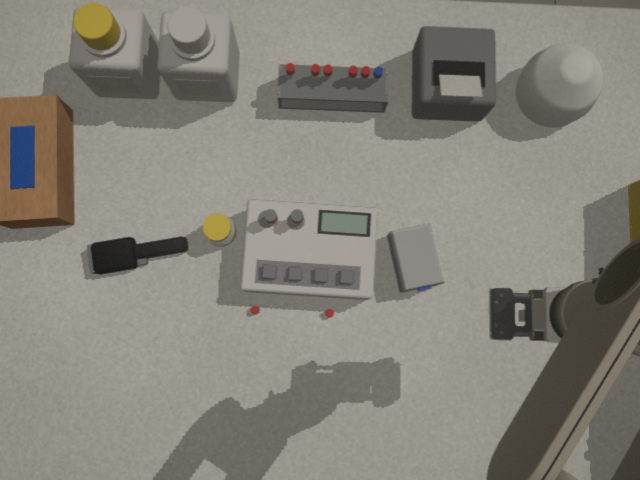

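Key 3's top edge, lower than the row before (zoom ~50), now lines up with the others (332 − 286 = 46). The vials, caps, cup, tip box and scanner are where they were, and the arm is clear at (515,315). Handing the job in.

```bash
python3 -c "
from plant import robot
print(robot.close_job())"
```

```text
the job is handed in; nothing more can be done
None
```

Key 3 was the latched key; I pressed it until it let go, and it came back up level with the others. I handed the job in at about 10.4 s.

- **Tapping:** Keys 1, 2 and 4 gave softly, at about 2 to 2.6 N with the fingertip 3 to 4 mm down, well short of pressed home. Key 3 stopped the finger at 79 mm. One firmer tap on it reached about 12 N, a little over the 10 N light-tap figure, and gave about 1 mm.
- **Pressing:** I pushed key 3 to about 16 N. The fingertip reached 71.5 mm, about 10.5 mm under the seat point. On the way up there was still about 1 N of contact at 81 mm, so the key followed the finger.
- **Last checks:** The before and after pictures show key 3 back in line with the row. The vials, red caps, cup, tip box and scanner look unmoved, and the hand is well clear at 0.23 m height. I did not tap key 3 again after it let go. The hidden catch and switches cannot be read, so I judged those from the forces and heights alone.

No check failed or disagreed. One move call was refused because its rows were incomplete; nothing moved, and I resent it.

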